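# Air out the bento warmer

## Robot

A 6-joint arm with a two-finger parallel gripper is mounted at the origin on the work surface. World frame = base frame: x ahead of the robot, y to its left, z up, the work surface at z = 0. Lengths are in m, angles in rad, forces in N, time in s.
With the tool pointing down it reaches from about 0.35 to 0.85 m from the base axis. Payload 8.1 kg.
Tool frame: the origin (TCP) lies at the centre of the arm's flange, where the gripper is bolted on; the fingertips stand 186 mm ahead of it and the grasp point (between the pads) lies 167 mm ahead of it; z points along the fingers, y is the line along which they close (so a half turn about z gives the same grasp; the last joint's range is limited). The gripper opens to 93 mm and grips with 3 to 60 N. Pads are 15 mm wide; open, the fingers measure 128 mm over their backs; the gripper's body (75 mm by 188 mm) begins 65 mm behind the grasp point.
Start: joints at [1.224, 0.13, 1.488, -0, 1.523, -0.085], TCP at [0.155, 0.58, 0.405] pointing down, gripper open.
Joint ranges: [-2.96, 2.96], [-0.89, 2.26], [0.02, 2.5], [-1.34, 4.48], [0, 2.73], [-2.66, 2.66]. Speed limits (rad/s): [2.39, 2.39, 2.79, 3.14, 3.14, 3.14].

## Interface

Orientations are given as a rotation vector (axis times angle).
In Python, from plant import read_state, read_camera, camera_params, robot gives the robot as it stands.
- The arm moves only by the tool carry_out, never from a script. Its argument "targets" is a list of rows, each an object of numbers: "hand": the opening in per cent of the stroke, from 0 (shut) to 100 (fully open); "x", "y", "z": the shift along the tool's x, y, z in m; "ax", "ay", "az": the turn, a rotation vector about the tool's x, y, z in rad. In form: [{"hand": .., "x": .., "y": .., "z": .., "ax": .., "ay": .., "az": ..}, ...]. A call has 1 to 8 rows; each row is the pose to reach, as a shift and turn from the pose commanded when the call began, along the tool's axes at that moment; what a row does not reach only later rows make up. A row lasts 1/8 s, in which the tool goes at most 62.5 mm and 10.7 degrees, less where a joint would pass 70% of its speed; a pose out of reach is approached as far as the arm can. A call with a gripper value outside its range is refused whole. The fingers move at their own pace and stop on an object; "newtons" is the grip in N (left out, the last holds). Time passes only in rows, so rows that repeat a pose let the fingers close. It gives the time, the measured TCP pose, the force, the opening and the grip force at its end, in the units of the state.
- read_state(): the state, without advancing time (a new reading comes with each control period).
- read_camera(name): name is "scene" or "top" or "wrist"; returns (picture, depth): 480x640x3 uint8, blue, green, red; 480x640 float32, m along the optical axis (not along the pixel's ray), 0 where there is no reading.
- camera_params(name): a dict with "fx", "fy", "cx", "cy" (pixels), "position" and "rotation" of the camera in the world. Camera axes: x right, y up, looking along -z (the intrinsics and any distortion apply to the point x, -y, -z); pixel columns grow to the right and rows downward; lengths in m; the calibration is good to about 2 mm. The wrist camera is an equidistant fisheye: a pixel r from the principal point sees the ray r / f radians off the axis. A picture is of the moment at which its call begins: read the wrist's pose just before it. camera_params takes no time and is no camera call; for the wrist camera it gives the pose at the moment of the call.
- robot.close_job(): hands the job in; it is judged then, once.
The state is a dict: "t": time; "q": joint angles; "dq": joint speeds; "joint_torque": joint torques, N m; "tool_pos": TCP position; "orientation": TCP orientation; "force": force on the tool from outside, world axes, zero at the start; "wrist_torque": the same for the moment, N m; "opening": finger opening in m; "gripper_force": force on a finger pad.
Only numpy, scipy, OpenCV 4.12 (cv2) and the standard library are available. Lean on these libraries where they do the work, as an engineer would, in place of code of your own. Each camera call takes 0.05 s, during which the arm holds its last target. There are 200 camera calls.

## Task

Pull the warmer's upper drawer out to its stop, then grip the spring-return dial on top of the fan box, turn it clockwise past its first two clicks to the third, and finish while still holding it there, because the drying fan runs only while the dial is held. Do not turn it on to the end stop; the drawer stays open, the lower drawer stays shut, and everything else is left where it stands.

Things in the scene. Friction and masses are not known exactly. Their poses are not given: they have to be found in the camera images.
- warmer: bento warmer, a metal cabinet 280 deep (x) x 220 wide (y) x 200 mm tall with two drawers one above the other; fixed. It stands left or right of the fan box. Origin: centre of its underside; its front with the drawers faces its own -x (towards the robot), z up
- warmer_drawer0_handle (a point): centre of the upper drawer's handle: a straight round black bar 11 mm thick and 110 mm long, along the warmer's y, 35 mm in front of the drawer's face (29 mm free gap behind it) and 38 mm below the warmer's top; it is carried by two posts at 47 mm either side of its middle. Axes parallel to the warmer's; it moves with the drawer
- warmer_drawer0 (a joint): upper drawer, m: 0 is shut, grows as it is pulled along the warmer's -x, stop at 0.14; starts shut or slightly ajar; slides with 1 N friction (plus light damping) and stays where it is left
- warmer_drawer1 (a joint): lower drawer, m: 0 is shut, grows as it opens; not to be used. Its like handle is 88 mm below the upper one
- fanbox: drying-fan box, a grey painted box 260 deep (x) x 140 wide (y) x 120 mm tall; fixed. Origin: centre of its underside; front faces its own -x, z up. On its top: the dial 80 mm in front of the middle, on the centre line; farther back a fixed round thermostat knob (34 mm across, 16 mm tall), not to be used, a lamp and air slots
- dial_base: round plate 92 mm across and 6 mm thick on the fan box's top, under the dial; origin: centre of its underside, 120 mm above the table; axes parallel to the fan box's. Flat black marks: a short bar at the home position, then one, two and three dots in rows pointing outward at the first, second and third click
- dial_grip (a point): point on the dial's upright axis at the height to grip, 157 mm above the table. The dial is a black disc 44 mm across and 8 mm thick (top of disc 134 mm above the table) with an upright grip bar across it, 42 mm long, 14 mm wide, its top 164 mm above the table; a white line on the top of the bar marks its pointer end. The point's x axis points along the bar to the pointer end and turns with the dial; z up
- dial (a joint): dial angle, rad: 0 is home, grows clockwise seen from above. At 0 the pointer stands 0.6 rad counter-clockwise (from above) of the fan box's +x. Clicks (slight detents) at 0.4, 0.8 and 1.2; end stop at 1.6. A return spring of 0.05 Nm at home rising to 0.11 Nm at the third click, with the detents adding or taking up to 0.035 Nm between clicks, turns it home whenever it is let go
- sauce: bystander: clear plastic sauce bottle, 48 mm across, 170 mm tall, standing between the warmer and the fan box. Origin: centre of its underside
- tape: bystander: roll of paper tape, 100 mm across, 45 mm tall, lying near the middle of the warmer's top. Origin: centre of its underside
- cup: bystander: small steel cup, 70 mm across, 60 mm tall, in front of the fan box. Origin: centre of its underside
- scale: bystander: flat white kitchen scale, 190 x 130 mm, 31 mm tall, nearest the robot in the middle. Origin: centre of its underside
- tub: bystander: clear open plastic tub, 110 x 110 mm, 50 mm tall, standing on the scale. Origin: centre of its underside
- bento_stack: bystander: stack of four closed white bento boxes, 250 x 190 mm, 130 mm tall, on the robot's left. Origin: centre of its underside
- bowl: bystander: steel bowl, 170 mm across, 65 mm tall, on the robot's right. Origin: centre of its underside

How it is judged:
On the way, in this order (a step that is already met when the one before it is completed fails the run):
1. the upper drawer is out to its stop (value of joint warmer_drawer0 above 0.115 m), for 0.2 s.
2. the dial is held at the third click (value of joint dial between 1.02 and 1.4 rad), for 0.3 s.
At the end, for the whole second after the job is handed in: Through the last second the gripper's fingers touch the dial (over 0.5 N) and keep it between 1.02 and 1.40 rad (third click, 1.2), while the upper drawer is out by more than 115 of its 140 mm and the lower one is open less than 15 mm (all of step 2 and value of joint warmer_drawer0 above 0.115 m and value of joint warmer_drawer1 below 0.015 m and contact force between the fingers and dial_base above 0.5 N); the arm keeps its last pose, push and grip.
It fails at once if the lower drawer was pulled open (value of joint warmer_drawer1 above 0.03 m).
It fails at once if a bystander was moved more than 40 mm (distance of any of sauce, tape, cup, scale, tub, bento_stack, bowl from where it was at the start of the episode above 0.04 m).
It also fails if it takes over 48 s, if anything falls off the work surface, if the arm or the gripper's body presses on something with over 40 N, if the wrist force passes 120 N, or if a joint passes its speed limit or range.

## Working session

There is one attempt and no reset: what is moved stays moved. The work goes in short steps, Python scripts to look and compute and a tool call to move; the robot and the scene stay as the last step left them, time stands still between calls to the robot, and variables do not carry over. Pictures are saved under pics/ and viewed, at most 10 in all, crops included, and the job is handed in when it is done.

Besides the shell and the picture viewer there is one more tool, called in YAML: its name, and indented under it one key for each argument. carry_out: Moves the arm, as the interface text tells. Its arguments: {"type":"object","properties":{"targets":{"type":"array","items":{"type":"object","properties":{"hand":{"type":"number"},"x":{"type":"number"},"y":{"type":"number"},"z":{"type":"number"},"ax":{"type":"number"},"ay":{"type":"number"},"az":{"type":"number"}}}},"newtons":{"type":"number"}},"required":["targets"]}

```bash
mkdir -p pics; ls; cat > h.py <<'E'
import numpy as np, cv2
from plant import read_state, read_camera, camera_params, robot
from scipy.spatial.transform import Rotation as R
def rot(p):
    r=np.array(p["rotation"],float)
    return r if r.shape==(3,3) else (R.from_rotvec(r).as_matrix() if r.size==3 else R.from_quat(r).as_matrix())
def world(p,d,u,v):  # pinhole
    z=d[int(v),int(u)]
    return np.array(p["position"])+rot(p)@np.array([(u-p["cx"])/p["fx"]*z,-(v-p["cy"])/p["fy"]*z,-z])
def atz(p,u,v,z):
    r=rot(p)@np.array([(u-p["cx"])/p["fx"],-(v-p["cy"])/p["fy"],-1]); o=np.array(p["position"])
    return o+r*(z-o[2])/r[2]
E
python3 - <<'E'
from h import *
for n in("top","scene"):
    p=camera_params(n); im,d=read_camera(n); cv2.imwrite(f"pics/{n}.png",im); np.savez(f"{n}.npz",d=d,im=im); print(n,p)
print(read_state())
E
```

```text
pics
top {'fx': 469.9691049313263, 'fy': 469.9691049313263, 'cx': 318.558204929201, 'cy': 243.2971847547056, 'position': array([0.4290314 , 0.06837634, 1.29876563]), 'rotation': array([ 0.07047616, -0.04961613, -1.56238631])}
scene {'fx': 439.8636905879688, 'fy': 439.8636905879688, 'cx': 321.5687375968819, 'cy': 240.14037174911843, 'position': array([ 1.02992877, -0.0424464 ,  0.98090638]), 'rotation': array([0.45945882, 0.36330502, 1.27627377])}
{'t': 0.1, 'q': array([ 1.22360625e+00,  1.31094603e-01,  1.48915649e+00, -1.84729057e-05,
        1.52299522e+00, -8.53712387e-02]), 'dq': array([ 0.00056296, -0.00115094, -0.00252044, -0.00185871,  0.00134603,
        0.00135931]), 'joint_torque': array([ 1.13695321e-03, -5.61338925e+01, -4.93094623e+01,  7.72024132e-02,
        2.91555509e-02, -2.38509926e-05]), 'tool_pos': array([0.15519932, 0.57937237, 0.40379436]), 'orientation': array([-4.10044908e-01, -3.11437710e+00,  2.54298870e-03]), 'force': array([-0.70500385, -0.0551147 , -0.90350487]), 'wrist_torque': array([-0.00780301, -0.01274225, -0.0313782 ]), 'gripper_force': 0.0, 'opening': 0.09273459821558941}
```

View pics/top.png

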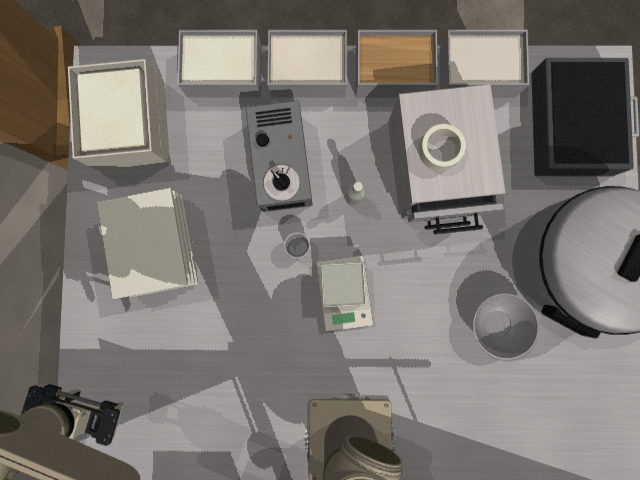

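View pics/scene.png

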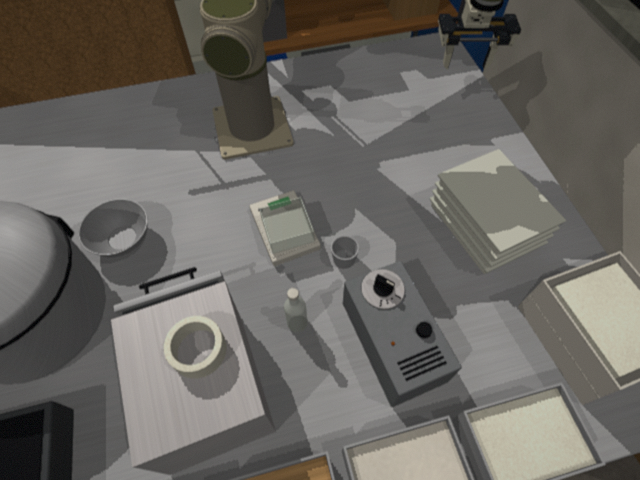

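The top view shows the warmer at right (corners about (400,95), (490,87), (503,195), (413,208)) with its slightly ajar upper drawer and handle at about (455,222). The fan box is at left with the dial at (281,182), and the sauce bottle stands at (357,190). The scene view confirms this. I'll enlarge both next.

```bash
python3 - <<'E'
from h import *
im=np.load("top.npz")["im"]
a=cv2.resize(im[150:240,230:330],None,fx=4,fy=6,interpolation=cv2.INTER_CUBIC) if 0 else cv2.resize(im[80:215,230:330],(400,540),interpolation=cv2.INTER_CUBIC)
b=cv2.resize(im[180:240,395:515],(400,200),interpolation=cv2.INTER_CUBIC)
c=cv2.resize(im[80:150,395:515],(400,233),interpolation=cv2.INTER_CUBIC)
o=np.zeros((540,800,3),np.uint8); o[:,:400]=a; o[:200,400:]=b; o[220:453,400:]=c
cv2.imwrite("pics/c1.png",o)
E
```

```text
(no output)
```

View pics/c1.png

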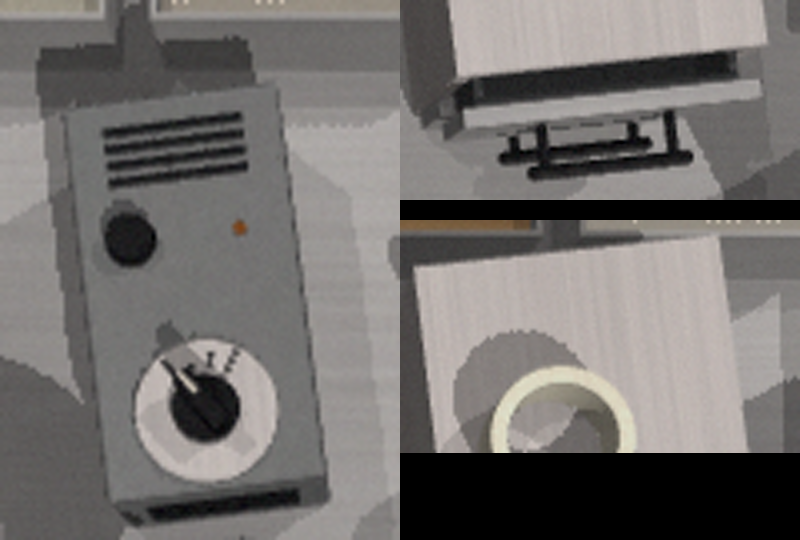

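The crop shows the upper handle bar running from (434.9,231.9) to (481.1,227.1). The dial plate centre is at (281.5,182.5), and the pointer is at home, up and left.

```bash
python3 - <<'E'
from h import *
p=camera_params("top"); d=np.load("top.npz")["d"]
f=lambda *a:print(a,atz(p,*a).round(4))
H=[atz(p,434.9,231.9,.162),atz(p,481.1,227.1,.162)]; m=(H[0]+H[1])/2;v=H[0]-H[1]
print("handle",m,np.linalg.norm(v),"yaw",np.arctan2(-v[0],v[1]))
C=[atz(p,*c,.2) for c in((411.5,204.6),(505.1,193.5),(399.5,94.1),(491,85.1))]
w=(C[0]-C[1])+(C[2]-C[3]); x=(C[2]-C[0])+(C[3]-C[1]); print("warmer",sum(C)/4,np.arctan2(-w[0],w[1]),np.arctan2(x[1],x[0]),np.linalg.norm(w)/2,np.linalg.norm(x)/2)
C=[atz(p,*c,.12) for c in((258,205.7),(312,202.5),(246.2,109.5),(299.5,101.2))]
x=(C[2]-C[0])+(C[3]-C[1]); print("fan",sum(C)/4,np.arctan2(x[1],x[0]),np.linalg.norm(x)/2)
for c in C: print(c)
f(281.5,182.5,.126); f(230+199/4,80+370/4,.164); f(357,190,.17);f(297,244,.06);f(345,290,.03)
# disc centroid by depth/colour: white plate
for (u,v) in((440,160),(300,150),(281,182),(455,229)): print(u,v,world(p,d,u,v))
print(R.from_rotvec(read_state()["orientation"]).as_matrix().round(3))
p=camera_params("wrist");print(p, rot(p))
E
```

```text
handle [ 0.55205002 -0.25364655  0.162     ] 0.11234173184907806 yaw 0.11089068948954056
warmer [ 0.75239355 -0.23095313  0.2       ] 0.11449808964207077 0.1027208570388811 0.22074083790666535 0.26625871561732795
fan [0.74673466 0.18770226 0.12      ] 0.13470696596231957 0.25902344094064306
[0.61389535 0.23874962 0.12      ]
[0.6228971  0.10186806 0.12      ]
[0.86388493 0.27370014 0.12      ]
[0.88626127 0.13649121 0.12      ]
(281.5, 182.5, 0.126) [0.6726 0.1794 0.126 ]
(279.75, 172.5, 0.164) [0.6895 0.1804 0.164 ]
(357, 190, 0.17) [ 0.646  -0.0085  0.17  ]
(297, 244, 0.06) [0.5217 0.1422 0.06  ]
(345, 290, 0.03) [0.401  0.0136 0.03  ]
440 160 [ 0.71408046 -0.20366435  0.19658346]
300 150 [0.75885745 0.13391452 0.11764023]
281 182 [0.66667968 0.1773744  0.16025426]
455 229 [ 0.55276036 -0.24527012  0.1662167 ]
[[-0.966  0.259 -0.001]
 [ 0.259  0.966 -0.002]
 [ 0.    -0.002 -1.   ]]
{'fx': 371.64829954431775, 'fy': 371.64829954431775, 'cx': 320.3826051829663, 'cy': 236.15965775703302, 'position': array([0.09192388, 0.59552538, 0.38401667]), 'rotation': array([-0.20451749, -0.15462443,  1.30309118])} [[ 0.25836015 -0.93880689 -0.22779741]
 [ 0.96604705  0.25064263  0.06270057]
 [-0.00176799 -0.23626235  0.9716877 ]]
```

```bash
cat >> h.py <<'E'
def go(*wps):
    """each wp=(x,y,z,yaw): print tool-frame shift and turn from the current pose"""
    s=read_state(); M=R.from_rotvec(s["orientation"]); P=np.array(s["tool_pos"])
    for x,y,z,a in wps:
        T=R.from_matrix(np.array([[-np.sin(a)*-1*-1*-1,np.cos(a),0],[0,0,0],[0,0,0]])) if 0 else R.from_matrix(np.column_stack([[ -np.sin(a),np.cos(a),0],[np.cos(a),np.sin(a),0],[0,0,-1]]))
        print((x,y,z,a),"xyz",(M.inv().apply(np.array([x,y,z])-P)).round(4),"rv",(M.inv()*T).as_rotvec().round(3))
def info():
    s=read_state(); m=R.from_rotvec(s["orientation"]).as_matrix(); print("t",s["t"],"pos",np.round(s["tool_pos"],4),"yaw",np.arctan2(m[1,1],m[0,1]).round(3),"F",np.round(s["force"],1),"op",round(s["opening"],4),"gf",round(s["gripper_force"],1),"q",np.round(s["q"],2))
E
sed -i 's/^        T=.*else /        T=/' h.py
python3 -c "
from h import *
go((.42,.22,.43,.8),(.47,0,.43,.3),(.552,-.253,.42,.108))"
```

```text
(0.42, 0.22, 0.43, 0.8) xyz [-0.3488 -0.2786 -0.0258] rv [-0.002  0.     0.509]
(0.47, 0, 0.43, 0.3) xyz [-0.454  -0.4782 -0.0255] rv [-2.000e-03  1.000e-03  1.009e+00]
(0.552, -0.253, 0.42, 0.108) xyz [-0.5987 -0.7013 -0.0151] rv [-2.000e-03  1.000e-03  1.201e+00]
```

carry_out:
  targets:
    - {"x":-0.349,"y":-0.279,"z":-0.026,"az":0.51,"hand":26}
    - {"x":-0.349,"y":-0.279,"z":-0.026,"az":0.51,"hand":26}
    - {"x":-0.349,"y":-0.279,"z":-0.026,"az":0.51,"hand":26}
    - {"x":-0.349,"y":-0.279,"z":-0.026,"az":0.51,"hand":26}
    - {"x":-0.349,"y":-0.279,"z":-0.026,"az":0.51,"hand":26}
    - {"x":-0.349,"y":-0.279,"z":-0.026,"az":0.51,"hand":26}
    - {"x":-0.454,"y":-0.478,"z":-0.026,"az":1.01,"hand":26}
    - {"x":-0.454,"y":-0.478,"z":-0.026,"az":1.01,"hand":26}

```text
schema error: expected keys hand, x, y, z, ax, ay, az
```

```bash
python3 -c "
from h import *
info();go((.47,0,.43,.3),(.552,-.253,.42,.108))"
```

```text
t 0.1 pos [0.1552 0.5794 0.4038] yaw 1.309 F [-0.7 -0.1 -0.9] op 0.0927 gf 0.0 q [ 1.22  0.13  1.49 -0.    1.52 -0.09]
(0.47, 0, 0.43, 0.3) xyz [-0.454  -0.4782 -0.0255] rv [-2.000e-03  1.000e-03  1.009e+00]
(0.552, -0.253, 0.42, 0.108) xyz [-0.5987 -0.7013 -0.0151] rv [-2.000e-03  1.000e-03  1.201e+00]
```

carry_out:
  targets:
    - {"hand":26,"x":-0.349,"y":-0.279,"z":-0.026,"ax":0,"ay":0,"az":0.51}
    - {"hand":26,"x":-0.349,"y":-0.279,"z":-0.026,"ax":0,"ay":0,"az":0.51}
    - {"hand":26,"x":-0.349,"y":-0.279,"z":-0.026,"ax":0,"ay":0,"az":0.51}
    - {"hand":26,"x":-0.349,"y":-0.279,"z":-0.026,"ax":0,"ay":0,"az":0.51}
    - {"hand":26,"x":-0.349,"y":-0.279,"z":-0.026,"ax":0,"ay":0,"az":0.51}
    - {"hand":26,"x":-0.349,"y":-0.279,"z":-0.026,"ax":0,"ay":0,"az":0.51}
    - {"hand":26,"x":-0.454,"y":-0.478,"z":-0.026,"ax":0,"ay":0,"az":1.01}
    - {"hand":26,"x":-0.454,"y":-0.478,"z":-0.026,"ax":0,"ay":0,"az":1.01}

```text
t: 1.1
tool_pos: [0.4171, 0.1576, 0.4281]
orientation: [-1.712, -2.634, 0.0]
force: [0.8, 0.1, 0.1]
opening: 0.0246
gripper_force: 0.0
```

```bash
python3 -c "
from h import *
info();go((.47,0,.43,.3),(.552,-.253,.42,.108))"
```

```text
t 1.1 pos [0.4171 0.1576 0.4281] yaw 0.418 F [0.8 0.1 0.1] op 0.0246 gf 0.0 q [ 0.25 -0.31  1.86 -0.    1.59 -0.17]
(0.47, 0, 0.43, 0.3) xyz [-0.1655 -0.0156 -0.002 ] rv [-0.    -0.     0.118]
(0.552, -0.253, 0.42, 0.108) xyz [-0.43   -0.0434  0.008 ] rv [-0.   -0.    0.31]
```

carry_out:
  targets:
    - {"hand":26,"x":-0.166,"y":-0.016,"z":-0.002,"ax":0,"ay":0,"az":0.12}
    - {"hand":26,"x":-0.166,"y":-0.016,"z":-0.002,"ax":0,"ay":0,"az":0.12}
    - {"hand":26,"x":-0.43,"y":-0.043,"z":0.008,"ax":0,"ay":0,"az":0.31}
    - {"hand":26,"x":-0.43,"y":-0.043,"z":0.008,"ax":0,"ay":0,"az":0.31}
    - {"hand":26,"x":-0.43,"y":-0.043,"z":0.008,"ax":0,"ay":0,"az":0.31}
    - {"hand":26,"x":-0.43,"y":-0.043,"z":0.008,"ax":0,"ay":0,"az":0.31}
    - {"hand":26,"x":-0.43,"y":-0.043,"z":0.008,"ax":0,"ay":0,"az":0.31}
    - {"hand":26,"x":-0.43,"y":-0.043,"z":0.008,"ax":0,"ay":0,"az":0.31}

```text
t: 2.1
tool_pos: [0.5545, -0.2537, 0.4179]
orientation: [-2.094, -2.338, 0.002]
force: [0.6, 0.5, -0.3]
opening: 0.0242
gripper_force: 0.0
```

```bash
python3 - <<'E'
from h import *
info();go((.552,-.253,.42,.108))
p=camera_params("wrist"); im,d=read_camera("wrist"); cv2.imwrite("pics/w1.png",im); np.savez("w1.npz",d=d,im=im,pos=p["position"],rot=rot(p))
E
```

```text
t 2.1 pos [ 0.5545 -0.2537  0.4179] yaw 0.11 F [ 0.6  0.5 -0.3] op 0.0242 gf 0.0 q [-0.51  0.15  1.44 -0.    1.55 -0.62]
(0.552, -0.253, 0.42, 0.108) xyz [ 0.001  -0.0024 -0.0021] rv [-0.003 -0.001  0.002]
```

View pics/w1.png

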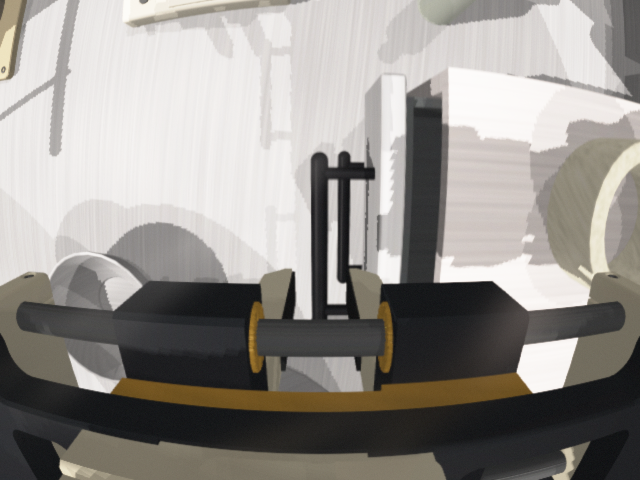

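The wrist view shows the handle bar at column 320, rows 155–318, centred between the fingers (their inner tips are near 292 and 350). The post is at (345,172) and the other at about (345,310).

```bash
cat >> h.py <<'E'
def fish(pos,rm,p,u,v,z):
    a=np.array([u-p["cx"],v-p["cy"]]); r=np.hypot(*a); th=r/p["fx"]; k=a/r*np.sin(th)
    ray=rm@np.array([k[0],-k[1],-np.cos(th)]); return pos+ray*(z-pos[2])/ray[2]
E
python3 - <<'E'
from h import *
p=camera_params("wrist"); w=np.load("w1.npz")
A=[fish(w["pos"],w["rot"],p,u,v,.162) for u,v in((319.5,155),(319,240),(319.5,312))]
for a in A: print(a.round(4))
v=A[0]-A[1]; print(np.arctan2(-v[0],v[1]), w["d"][200,319])
for a in ((319.5,172),(320,309)): print(fish(w["pos"],w["rot"],p,*a,.162).round(4))
E
```

```text
[ 0.5461 -0.1943  0.162 ]
[ 0.5519 -0.2492  0.162 ]
[ 0.5579 -0.3008  0.162 ]
0.1039605739185406 0.23182108
[ 0.5473 -0.205   0.162 ]
[ 0.5579 -0.2984  0.162 ]
```

carry_out:
  newtons: 20
  targets:
    - {"hand":26,"x":0.0,"y":-0.002,"z":0.03,"ax":0,"ay":0,"az":0}
    - {"hand":26,"x":0.0,"y":-0.002,"z":0.06,"ax":0,"ay":0,"az":0}
    - {"hand":26,"x":0.0,"y":-0.002,"z":0.08,"ax":0,"ay":0,"az":0}
    - {"hand":26,"x":0.0,"y":-0.002,"z":0.091,"ax":0,"ay":0,"az":0}
    - {"hand":26,"x":0.0,"y":-0.002,"z":0.091,"ax":0,"ay":0,"az":0}
    - {"hand":0,"x":0.0,"y":-0.002,"z":0.091,"ax":0,"ay":0,"az":0}
    - {"hand":0,"x":0.0,"y":-0.002,"z":0.091,"ax":0,"ay":0,"az":0}
    - {"hand":0,"x":0.0,"y":-0.002,"z":0.091,"ax":0,"ay":0,"az":0}

```text
t: 3.15
tool_pos: [0.5529, -0.2505, 0.3306]
orientation: [2.09, 2.343, 0.001]
force: [-1.3, 0.6, 5.0]
opening: 0.0103
gripper_force: 20.0
```

carry_out:
  targets:
    - {"hand":0,"x":0,"y":-0.01,"z":-0.002,"ax":0,"ay":0,"az":0}
    - {"hand":0,"x":0,"y":-0.025,"z":-0.002,"ax":0,"ay":0,"az":0}
    - {"hand":0,"x":0,"y":-0.042,"z":-0.002,"ax":0,"ay":0,"az":0}
    - {"hand":0,"x":0,"y":-0.06,"z":-0.002,"ax":0,"ay":0,"az":0}
    - {"hand":0,"x":0,"y":-0.078,"z":-0.002,"ax":0,"ay":0,"az":0}
    - {"hand":0,"x":0,"y":-0.092,"z":-0.002,"ax":0,"ay":0,"az":0}
    - {"hand":0,"x":0,"y":-0.102,"z":-0.002,"ax":0,"ay":0,"az":0}
    - {"hand":0,"x":0,"y":-0.107,"z":-0.002,"ax":0,"ay":0,"az":0}

```text
t: 4.15
tool_pos: [0.4455, -0.2626, 0.3308]
orientation: [-2.091, -2.343, 0.001]
force: [2.1, -4.4, -10.9]
opening: 0.0103
gripper_force: 20.0
```

carry_out:
  targets:
    - {"hand":0,"x":0,"y":-0.003,"z":0,"ax":0,"ay":0,"az":0}
    - {"hand":0,"x":0,"y":-0.006,"z":0,"ax":0,"ay":0,"az":0}
    - {"hand":0,"x":0,"y":-0.008,"z":0,"ax":0,"ay":0,"az":0}
    - {"hand":0,"x":0,"y":-0.008,"z":0,"ax":0,"ay":0,"az":0}

```text
t: 4.65
tool_pos: [0.4381, -0.2634, 0.3308]
orientation: [-2.091, -2.344, 0.001]
force: [-0.1, -5.3, -9.0]
opening: 0.0101
gripper_force: 20.0
```

carry_out:
  targets:
    - {"hand":0,"x":0,"y":-0.002,"z":0.002,"ax":0,"ay":0,"az":0}
    - {"hand":0,"x":0,"y":-0.004,"z":0.002,"ax":0,"ay":0,"az":0}
    - {"hand":0,"x":0,"y":-0.004,"z":0.002,"ax":0,"ay":0,"az":0}

```text
t: 5.03
tool_pos: [0.4347, -0.2637, 0.3306]
orientation: [2.09, 2.344, 0.001]
force: [0.8, 1.3, 6.6]
opening: 0.0102
gripper_force: 20.0
```

```bash
python3 - <<'E'
from h import *
info()
p=camera_params("wrist"); w,_=read_camera("wrist"); im,d=read_camera("top"); np.savez("top2.npz",d=d,im=im)
cv2.imwrite("pics/c2.png",np.hstack([cv2.resize(w,(400,300)),cv2.resize(im[150:285,380:560],(400,300))]))
E
```

```text
t 5.025 pos [ 0.4347 -0.2637  0.3306] yaw 0.114 F [0.8 1.3 6.6] op 0.0102 gf 20.0 q [-0.65 -0.07  1.83  0.    1.38 -0.76]
```

View pics/c2.png

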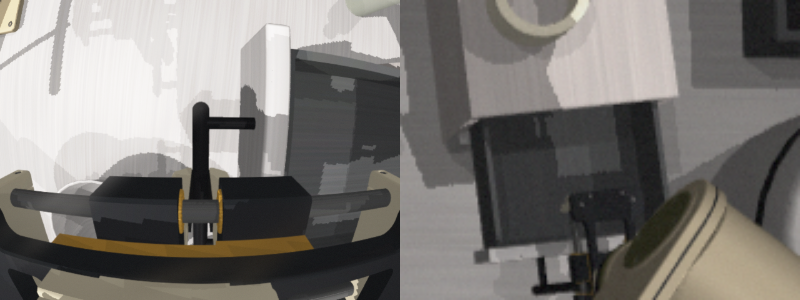

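The views show the upper drawer wide open, with its bar still gripped and the tape undisturbed. I'll pull on gently until I feel the stop.

carry_out:
  targets:
    - {"hand":0,"x":0,"y":-0.003,"z":0,"ax":0,"ay":0,"az":0}
    - {"hand":0,"x":0,"y":-0.006,"z":0,"ax":0,"ay":0,"az":0}
    - {"hand":0,"x":0,"y":-0.006,"z":0,"ax":0,"ay":0,"az":0}

```text
t: 5.5
tool_pos: [0.4318, -0.2638, 0.3307]
orientation: [2.083, 2.339, 0.012]
force: [28.5, 2.0, -9.0]
opening: 0.0104
gripper_force: 20.0
```

The stop is felt at 28 N. Next I ease off, release and rise.

carry_out:
  targets:
    - {"hand":0,"x":0,"y":0.004,"z":0,"ax":0,"ay":0,"az":0}
    - {"hand":26,"x":0,"y":0.004,"z":0,"ax":0,"ay":0,"az":0}
    - {"hand":26,"x":0,"y":0.004,"z":0,"ax":0,"ay":0,"az":0}
    - {"hand":26,"x":0,"y":0.004,"z":0,"ax":0,"ay":0,"az":0}
    - {"hand":26,"x":0,"y":0.004,"z":-0.03,"ax":0,"ay":0,"az":0}
    - {"hand":26,"x":0,"y":0.004,"z":-0.07,"ax":0,"ay":0,"az":0}
    - {"hand":26,"x":0,"y":0.004,"z":-0.11,"ax":0,"ay":0,"az":0}
    - {"hand":26,"x":0,"y":0.004,"z":-0.11,"ax":0,"ay":0,"az":0}

```text
t: 6.5
tool_pos: [0.4328, -0.2646, 0.4433]
orientation: [2.087, 2.339, 0.001]
force: [-0.4, -1.4, -0.2]
opening: 0.0243
gripper_force: 0.0
```

```bash
python3 -c "
from h import *
info();go((.5,-.05,.44,1.2),(.62,.14,.42,2.3),(.672,.179,.42,2.3))"
```

```text
t 6.5 pos [ 0.4328 -0.2646  0.4433] yaw 0.114 F [-0.4 -1.4 -0.2] op 0.0243 gf 0.0 q [-0.65 -0.14  1.69 -0.    1.59 -0.76]
(0.5, -0.05, 0.44, 1.2) xyz [0.2056 0.0911 0.0028] rv [ 0.002  0.007 -1.086]
(0.62, 0.14, 0.42, 2.3) xyz [0.3808 0.2318 0.0227] rv [-2.000e-03  8.000e-03 -2.186e+00]
(0.672, 0.179, 0.42, 2.3) xyz [0.4137 0.2879 0.0228] rv [-2.000e-03  8.000e-03 -2.186e+00]
```

carry_out:
  targets:
    - {"hand":45,"x":0.206,"y":0.091,"z":0.003,"ax":0,"ay":0,"az":-1.09}
    - {"hand":45,"x":0.206,"y":0.091,"z":0.003,"ax":0,"ay":0,"az":-1.09}
    - {"hand":45,"x":0.206,"y":0.091,"z":0.003,"ax":0,"ay":0,"az":-1.09}
    - {"hand":45,"x":0.206,"y":0.091,"z":0.003,"ax":0,"ay":0,"az":-1.09}
    - {"hand":45,"x":0.206,"y":0.091,"z":0.003,"ax":0,"ay":0,"az":-1.09}
    - {"hand":45,"x":0.206,"y":0.091,"z":0.003,"ax":0,"ay":0,"az":-1.09}
    - {"hand":45,"x":0.206,"y":0.091,"z":0.003,"ax":0,"ay":0,"az":-1.09}

```text
t: 7.38
tool_pos: [0.4991, -0.0489, 0.435]
orientation: [-0.574, -3.087, 0.0]
force: [-0.4, 0.2, 0.9]
opening: 0.0417
gripper_force: 0.0
```

```bash
python3 -c "
from h import *
info();go((.717,.219,.42,2.3))"
```

```text
t 7.375 pos [ 0.4991 -0.0489  0.435 ] yaw 1.203 F [-0.4  0.2  0.9] op 0.0417 gf 0.0 q [-0.2  -0.15  1.71 -0.    1.58 -1.4 ]
(0.717, 0.219, 0.42, 2.3) xyz [-0.1071  0.3284  0.0147] rv [ 1.000e-03 -2.000e-03 -1.097e+00]
```

carry_out:
  targets:
    - {"hand":45,"x":-0.107,"y":0.328,"z":0.015,"ax":0,"ay":0,"az":-1.1}
    - {"hand":45,"x":-0.107,"y":0.328,"z":0.015,"ax":0,"ay":0,"az":-1.1}
    - {"hand":45,"x":-0.107,"y":0.328,"z":0.015,"ax":0,"ay":0,"az":-1.1}
    - {"hand":45,"x":-0.107,"y":0.328,"z":0.015,"ax":0,"ay":0,"az":-1.1}
    - {"hand":45,"x":-0.107,"y":0.328,"z":0.015,"ax":0,"ay":0,"az":-1.1}
    - {"hand":45,"x":-0.107,"y":0.328,"z":0.015,"ax":0,"ay":0,"az":-1.1}
    - {"hand":45,"x":-0.107,"y":0.328,"z":0.015,"ax":0,"ay":0,"az":-1.1}
    - {"hand":45,"x":-0.107,"y":0.328,"z":0.015,"ax":0,"ay":0,"az":-1.1}

```text
t: 8.38
tool_pos: [0.7167, 0.2181, 0.4205]
orientation: [1.119, -2.934, 0.0]
force: [0.2, 0.2, 0.3]
opening: 0.0419
gripper_force: 0.0
```

```bash
python3 - <<'E'
from h import *
info()
p=camera_params("wrist"); im,d=read_camera("wrist"); np.savez("w2.npz",d=d,im=im,pos=p["position"],rot=rot(p))
cv2.imwrite("pics/w2.png",cv2.resize(im[0:300,120:520],(800,600),interpolation=cv2.INTER_CUBIC))
E
```

```text
t 8.375 pos [0.7167 0.2181 0.4205] yaw 2.299 F [0.2 0.2 0.3] op 0.0419 gf 0.0 q [ 0.23  0.54  0.95 -0.    1.64 -2.07]
```

View pics/w2.png

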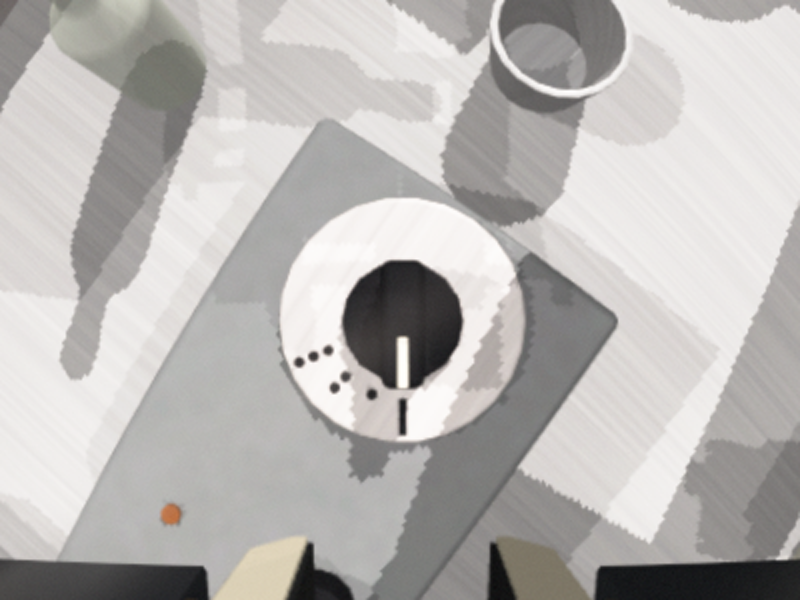

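The wrist view shows the dial plate centre at about crop (402,318), which is full pixel (321,159). The white line runs from (403,338) to (403,388), upright in the image, so the bar already matches the tool's x axis.

```bash
python3 - <<'E'
from h import *
p=camera_params("wrist"); w=np.load("w2.npz")
f=lambda u,v,z: fish(w["pos"],w["rot"],p,120+u/2,v/2,z)
C=f(402,319,.126); a=f(403,338,.164); b=f(403,389,.164); v=b-a
print("centre",C,"disc",f(402,321,.134),"line",a,b,np.arctan2(v[1],v[0]),"home bar",f(402,400,.126),f(402,436,.126))
e=f(402,436,.126)-C; print(np.arctan2(e[1],e[0]))
# perpendicular offset of line from centre
u=v[:2]/np.linalg.norm(v[:2]); print("off",np.cross(u,(a-C)[:2]), "end along",u@(b-C)[:2])
go((C[0],C[1],.327,2.3))
E
```

```text
centre [0.67372407 0.18015372 0.126     ] disc [0.67408771 0.18044943 0.134     ] line [0.67721663 0.18356151 0.164     ] [0.68943318 0.19448418 0.164     ] 0.7295389809756656 home bar [0.696237   0.20027442 0.126     ] [0.70643397 0.20938945 0.126     ]
0.7293727137278271
off 0.0002125667764519613 end along 0.021262485515603263
(np.float64(0.6737240708769907), np.float64(0.18015371704240418), 0.327, 2.3) xyz [0.057  0.0006 0.0943] rv [-0.    -0.001 -0.   ]<stdin>:8: DeprecationWarning: Arrays of 2-dimensional vectors are deprecated. Use arrays of 3-dimensional vectors instead. (deprecated in NumPy 2.0)
```

carry_out:
  newtons: 40
  targets:
    - {"hand":45,"x":0.057,"y":0.0,"z":0.0,"ax":0,"ay":0,"az":0}
    - {"hand":45,"x":0.057,"y":0.0,"z":0.03,"ax":0,"ay":0,"az":0}
    - {"hand":45,"x":0.057,"y":0.0,"z":0.06,"ax":0,"ay":0,"az":0}
    - {"hand":45,"x":0.057,"y":0.0,"z":0.08,"ax":0,"ay":0,"az":0}
    - {"hand":45,"x":0.057,"y":0.0,"z":0.093,"ax":0,"ay":0,"az":0}
    - {"hand":45,"x":0.057,"y":0.0,"z":0.093,"ax":0,"ay":0,"az":0}
    - {"hand":45,"x":0.057,"y":0.0,"z":0.093,"ax":0,"ay":0,"az":0}

```text
t: 9.3
tool_pos: [0.6749, 0.1807, 0.3296]
orientation: [-1.125, 2.931, -0.001]
force: [-0.2, 0.8, -0.2]
opening: 0.0419
gripper_force: 0.0
```

```bash
python3 -c "
from h import *
info();go((.6739,.1803,.326,2.3))"
```

```text
t 9.3 pos [0.6749 0.1807 0.3296] yaw 2.304 F [-0.2  0.8 -0.2] op 0.0419 gf 0.0 q [ 0.19  0.43  1.26 -0.    1.44 -2.12]
(0.6739, 0.1803, 0.326, 2.3) xyz [0.001  0.0004 0.0036] rv [-0.001  0.002  0.004]
```

carry_out:
  newtons: 40
  targets:
    - {"hand":45,"x":0.001,"y":0.0,"z":0.003,"ax":0,"ay":0,"az":0}
    - {"hand":0,"x":0.001,"y":0.0,"z":0.003,"ax":0,"ay":0,"az":0}
    - {"hand":0,"x":0.001,"y":0.0,"z":0.003,"ax":0,"ay":0,"az":0}
    - {"hand":0,"x":0.001,"y":0.0,"z":0.003,"ax":0,"ay":0,"az":0}
    - {"hand":0,"x":0.001,"y":0.0,"z":0.003,"ax":0,"ay":0,"az":0}

```text
t: 9.93
tool_pos: [0.6737, 0.1801, 0.3254]
orientation: [1.126, -2.933, -0.001]
force: [-0.9, 0.8, 1.7]
opening: 0.0142
gripper_force: 40.0
```

```bash
python3 -c "
from h import *
info()"
```

```text
t 9.925 pos [0.6737 0.1801 0.3254] yaw 2.304 F [-0.9  0.8  1.7] op 0.0142 gf 40.0 q [ 0.19  0.44  1.27  0.    1.44 -2.12]
```

Gripped (14.2 mm). Now turning to just short of the third click.

carry_out:
  targets:
    - {"hand":0,"x":0,"y":0,"z":0,"ax":0,"ay":0,"az":0.15}
    - {"hand":0,"x":0,"y":0,"z":0,"ax":0,"ay":0,"az":0.3}
    - {"hand":0,"x":0,"y":0,"z":0,"ax":0,"ay":0,"az":0.45}
    - {"hand":0,"x":0,"y":0,"z":0,"ax":0,"ay":0,"az":0.6}
    - {"hand":0,"x":0,"y":0,"z":0,"ax":0,"ay":0,"az":0.75}
    - {"hand":0,"x":0,"y":0,"z":0,"ax":0,"ay":0,"az":0.9}
    - {"hand":0,"x":0,"y":0,"z":0,"ax":0,"ay":0,"az":1.05}
    - {"hand":0,"x":0,"y":0,"z":0,"ax":0,"ay":0,"az":1.2}

```text
t: 10.92
tool_pos: [0.6735, 0.1812, 0.3255]
orientation: [-0.732, -3.054, -0.003]
force: [-1.0, 5.7, 0.6]
opening: 0.0138
gripper_force: 40.0
```

carry_out:
  targets:
    - {"hand":0,"x":0,"y":0,"z":0,"ax":0,"ay":0,"az":0.0}
    - {"hand":0,"x":0,"y":0,"z":0,"ax":0,"ay":0,"az":0.0}
    - {"hand":0,"x":0,"y":0,"z":0,"ax":0,"ay":0,"az":0.0}
    - {"hand":0,"x":0,"y":0,"z":0,"ax":0,"ay":0,"az":0.0}

```text
t: 11.42
tool_pos: [0.6735, 0.1812, 0.3255]
orientation: [-0.725, -3.056, -0.003]
force: [-1.3, 5.4, 0.9]
opening: 0.0135
gripper_force: 40.0
```

```bash
python3 - <<'E'
from h import *
info(); print(read_state()["wrist_torque"])
t,_=read_camera("top"); w,_=read_camera("wrist"); s,_=read_camera("scene")
cv2.imwrite("pics/f1.png",np.hstack([cv2.resize(w[100:400,170:470],(400,400)),np.vstack([cv2.resize(t[150:250,380:580],(400,200)),cv2.resize(s[180:320,280:560],(400,200))])]))
E
```

```text
t 11.425 pos [0.6735 0.1812 0.3255] yaw 1.105 F [-1.3  5.4  0.9] op 0.0135 gf 40.0 q [ 0.19  0.44  1.27  0.    1.43 -0.92]
[0.92881145 0.23904793 0.12244615]
```

View pics/f1.png

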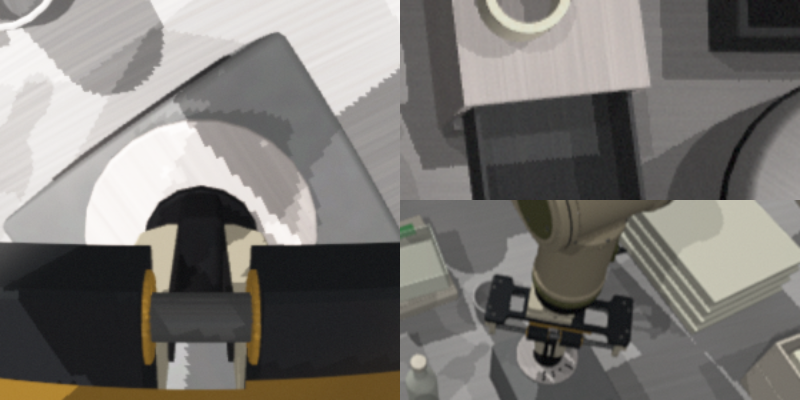

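The final view shows the bar held square between the pads after a 1.20 rad turn. The 0.12 Nm reaction at the wrist matches the spring at the third click. The drawer is still open.

```bash
python3 -c "
from h import *
print(robot.close_job())"
```

```text
the job is handed in; nothing more can be done
None
```

I pulled the upper drawer out to its stop and handed the job in with the dial gripped and held at about 1.20 rad, the third click; no verdict came back.

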